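Swap the packing blocks for the test bars in a slide-lid case

TASK

Slide the lid of the wooden case all the way back past its click ridge, take out every wooden packing block and lay it in the grey tray, then lay every aluminium test bar flat in a bay of its own - a bar only drops to the floor of a bay with its narrow neck between the two cheeks. Finally slide the lid fully home over the ridge until it is shut against its stop, and leave the other things on the bench where they are.

Things in the scene. Friction and masses are not known exactly. Their poses are not given: they have to be found in the camera images.
- case: wooden slide-lid case, fixed, 212 (x) x 248 (y) x 52 mm high; origin at the centre of its underside, z up, y along the lid's channel. Its -y half is the cavity (inside x -92 to 92, y -93 to -7 mm, floor at z 6 mm) with 3 bays side by side along x; its +y half a solid deck, top at z 40 mm, where the open lid parks. The lid slides on ledges at z 40 mm under side lips 11 mm wide.
- ridge (a point): middle of a sprung rounded ridge across the channel, 120 mm long, standing 3 mm above the ledges, at y -104 mm in the case's frame (near the cavity's end stop). About 10 N is needed to force the lid over it, either way.
- lid: flat wooden lid 196 (x) x 116 (y) x 7 mm, 250 g, free to slide along the case's y with 1.2 mm play; origin at the centre of its underside, axes as the case's. In the case's frame its y is -60 to -61 mm when fully shut (at the stop, ridge snapped into the groove under it; it starts so), +60 mm when fully open; it is clear of the bays from +52 mm on.
- lid_grip (a point): point in the lid's handle, 22 mm above the lid's underside (62 mm above the bench). The handle is a rib on the lid's centre: 60 mm long in x, 12 mm thick in y, from 7 to 29 mm above the lid's underside; pinch it across its 12 mm from above, or push it.
- tray: open grey plastic tray 120 (x) x 170 (y) mm, walls 20 mm high and 4 mm thick, floor 4 mm thick, fixed to the bench; origin at the centre of its underside
- bay1 (a point): bay at the case's -x side: where a seated bar's origin lies (18 mm above the bench); axes as the case's. The neck must point to the case's -y, between two cheeks 14 mm high, 18 mm apart, 22 to 43 mm from here towards -y. Two posts 10 mm high, 30 mm apart, 29 to 43 mm towards +y. 3 mm clear all round; open floor for fingers between cheeks and posts, 28 mm to the next bar.
- bay2 (a point): the middle bay, like bay1 and 52 mm from it
- bay3 (a point): the bay at the case's +x side, like bay1
- bar1: plain aluminium bar 80 mm long, about 160 g: square body 24 x 24 mm, 58 mm long, with a centred square neck 12 x 12 mm, 22 mm long, at one end. Origin on its centre line halfway along the 80 mm; x along the bar to the neck tip (body x -40 to +18 mm, neck +18 to +40). Starts flat on the bench, origin 12 mm up; its four long sides are alike. None if absent.
- bar2: another bar like bar1, or None
- bar3: another bar like bar1, or None
- block1: plain wooden packing block 58 x 24 x 24 mm, 40 g, no neck; origin at its centre, x along its length. If present it starts in bay1 under the shut lid, flat on the cavity floor, 13 mm nearer the deck than the bay's point. None if absent.
- block2: another block like block1, in bay2, or None
- block3: another block like block1, in bay3, or None
- vblock_a: steel V-block 60 x 44 x 38 mm, a bystander; origin at its underside
- vblock_b: steel V-block 60 x 44 x 38 mm, a bystander; origin at its underside
- mouse: black computer mouse, 105 x 58 x 32 mm, a bystander; origin at its underside
- setring: steel setting ring 70 mm across, 20 mm high, a bystander; origin at its underside
- cleaner: bottle of cleaner 52 mm across, 130 mm high, a bystander; origin at its underside
- clamp: small steel toolmaker's clamp, about 40 x 117 x 26 mm, a bystander; origin at its underside
Mind the look-alikes: they are no part of the job. Leave any green or yellow look-alike of the bar3 alone. Leave any red look-alike of the bar2 alone.

How it is judged:
On the way, in this order (a step that is already met when the one before it is completed fails the run):
1. the lid is slid back, clear of the bays (y of lid in the frame of case above 0.05 m), for 0.2 s.
2. every packing block lies in the tray and every bar is seated in a bay (((horizontal distance between bar1 and bay1 below 0.009 m and z of bar1 in the frame of bay1 below 0.004 m and angle between the x axis of bar1 and the y axis of case, either way round below 0.15 rad) or (horizontal distance between bar1 and bay2 below 0.009 m and z of bar1 in the frame of bay2 below 0.004 m and angle between the x axis of bar1 and the y axis of case, either way round below 0.15 rad) or (horizontal distance between bar1 and bay3 below 0.009 m and z of bar1 in the frame of bay3 below 0.004 m and angle between the x axis of bar1 and the y axis of case, either way round below 0.15 rad)) and ((horizontal distance between bar2 and bay1 below 0.009 m and z of bar2 in the frame of bay1 below 0.004 m and angle between the x axis of bar2 and the y axis of case, either way round below 0.15 rad) or (horizontal distance between bar2 and bay2 below 0.009 m and z of bar2 in the frame of bay2 below 0.004 m and angle between the x axis of bar2 and the y axis of case, either way round below 0.15 rad) or (horizontal distance between bar2 and bay3 below 0.009 m and z of bar2 in the frame of bay3 below 0.004 m and angle between the x axis of bar2 and the y axis of case, either way round below 0.15 rad)) and ((horizontal distance between bar3 and bay1 below 0.009 m and z of bar3 in the frame of bay1 below 0.004 m and angle between the x axis of bar3 and the y axis of case, either way round below 0.15 rad) or (horizontal distance between bar3 and bay2 below 0.009 m and z of bar3 in the frame of bay2 below 0.004 m and angle between the x axis of bar3 and the y axis of case, either way round below 0.15 rad) or (horizontal distance between bar3 and bay3 below 0.009 m and z of bar3 in the frame of bay3 below 0.004 m and angle between the x axis of bar3 and the y axis of case, either way round below 0.15 rad)) and x of block1 in the frame of tray between -0.055 and 0.055 m and y of block1 in the frame of tray between -0.08 and 0.08 m and z of block1 in the frame of tray between 0 and 0.06 m and x of block2 in the frame of tray between -0.055 and 0.055 m and y of block2 in the frame of tray between -0.08 and 0.08 m and z of block2 in the frame of tray between 0 and 0.06 m and x of block3 in the frame of tray between -0.055 and 0.055 m and y of block3 in the frame of tray between -0.08 and 0.08 m and z of block3 in the frame of tray between 0 and 0.06 m and linear speed of each of bar1, bar2, bar3, block1, block2, block3 below 0.02 m/s), for 0.2 s.
At the end, for the whole second after the job is handed in: The lid is fully shut (within about 4 mm of its stop, in its channel); every bar present lies on the floor of a bay (centre within 9 mm of the bay's point across and 4 mm in height, neck towards the cheeks); every packing block present is in the tray; all at rest (all of step 2 and linear speed of lid below 0.02 m/s and y of lid in the frame of case below -0.056 m and z of lid in the frame of case between 0.036 and 0.044 m); the robot touches nothing.
It fails at once if a bystander is shoved more than 6 cm (distance of any of vblock_a, vblock_b, mouse, setring, cleaner, clamp from where it was at the start of the episode above 0.06 m).
Of bar1, bar2, bar3 only 2 to 3 are there at a start; the rules pass over those that are not, and their reading is None.
Of block1, block2, block3 only 2 to 3 are there at a start; the rules pass over those that are not, and their reading is None.
At some moment in a run one of bar1, bar2, bar3 may be knocked a few centimetres aside while the robot is not near it.
Once in a run the grip may slacken for a moment while it holds something.
It also fails if it takes over 210 s, if anything falls off the work surface, if the arm or the gripper's body presses on something with over 40 N, if the wrist force passes 120 N, or if a joint passes its speed limit or range.

ROBOT

A 7-joint arm with a two-finger parallel gripper is mounted at the origin on the work surface. World frame = base frame: x ahead of the robot, y to its left, z up, the work surface at z = 0. Lengths are in m, angles in rad, forces in N, time in s.
With the tool pointing down it reaches from about 0.375 to 0.925 m from the base axis. Payload 3.1 kg.
Tool frame: the origin (TCP) lies between the finger pads; the fingertips stand 19 mm ahead of it and the grasp point (between the pads) is the TCP; z points along the fingers, y is the line along which they close (so a half turn about z gives the same grasp; the last joint's range is limited). The gripper opens to 85 mm and grips with 20 to 120 N. Pads are 22 mm wide; open, the fingers measure 114 mm over their backs; the gripper's body (76 mm by 85 mm) begins 54 mm behind the grasp point. The pads swing forward as they close: fully open they stand 13 mm farther back than shut.
Start: joints at [-1.314, 0.383, 0.044, 1.598, -0.018, 1.161, -0.05], TCP at [0.226, 0.61, 0.227] pointing down, gripper open.
Joint ranges: [-2.61, 2.61], [-0.41, 2.15], [-1.48, 1.57], [0, 2.5], [-1.57, 4.71], [0.05, 1.97], [-2.85, 2.85]. Speed limits (rad/s): [2.79, 2.79, 3.14, 3.14, 3.14, 3.14, 3.14].

INTERFACE

Orientations are given as a unit quaternion [x, y, z, w].
In Python, from bench import move_ptp, movel, move_j, move_gripper, pause, inverse_kinematics, read_camera, camera_params, MotionError, sign_off, look_for, tip_of, read_time_s, read_qpos, read_joint_vel, read_effort, read_eef_pos, read_tcp_rot, read_ft_force, read_ft_torque, read_finger_gap, read_grasp_force gives the robot as it stands. Calls block until the motion is done:
- move_ptp(position, orientation): joint-space move of the TCP to a pose.
- movel(position, orientation=None, speed=0.15): straight line of the TCP; orientation=None keeps the orientation; speed is the mean speed in m/s.
- move_j(angles): joint-space move.
- move_gripper(opening, effort=None): finger opening in m; effort is the grip in N (None keeps the last); returns when the fingers have stopped.
- pause(seconds).
- inverse_kinematics(position, orientation): joint angles nearest the present ones, or None.
- read_camera(name): name is "side" or "top"; returns the picture (420x560x3 uint8, red, green, blue); there is no depth.
- camera_params(name): a dict with "K" (3x3 intrinsics, pixels), "camera_from_world" (4x4, takes a point from world to camera coordinates). Camera axes: x right, y down, z forward; pixel columns grow to the right and rows downward; lengths in m; the calibration is good to about 2 mm. A picture is of the moment at which its call begins. camera_params takes no time and is no camera call.
A pose or a line that the arm cannot do raises MotionError and nothing moves.
- sign_off(): hands the job in; it is judged then, once.
Trained networks look in the newest picture that a camera, given by its name, has taken for a name from the list of things; names that differ only in an ending like _2 or _b are one class to them, and where a whole thing is asked for, a point or a joint stands for the part that bears it (a point fixed in the world has none). Each returns a list of dicts, best first, with "confidence" (0 to 1); they miss things now and then, are a little off and sometimes report something else, mostly with a low value. They report only what shows in the picture. A call takes as long as a camera call. They do not tell look-alikes from the thing itself.
- look_for(camera, name): "at" ([column, row] in pixels, amid what is visible of it).
- tip_of(camera, name): "at" ([column, row] in pixels: a listed point, or the origin of a listed thing).
Readings, each from a call of its own:
- read_time_s(): time.
- read_qpos(): joint angles.
- read_joint_vel(): joint speeds.
- read_effort(): joint torques, N m.
- read_eef_pos(): TCP position.
- read_tcp_rot(): TCP orientation.
- read_ft_force(): force on the tool from outside, world axes, zero at the start.
- read_ft_torque(): the same for the moment, N m.
- read_finger_gap(): finger opening in m.
- read_grasp_force(): force on a finger pad.
Only numpy, scipy, OpenCV 4.12 (cv2) and the standard library are available. Lean on these libraries where they do the work, as an engineer would, in place of code of your own. Each camera call takes 0.05 s, during which the arm holds its last target. There are 200 camera calls.

## Working session

There is one attempt and no reset: what is moved stays moved. The work goes in short steps, each a Python script; the robot and the scene stay as the last script left them, time stands still between calls to the robot, and variables do not carry over. Pictures are saved under pics/ and viewed, at most 14 in all, crops included, and the job is handed in when it is done.

```bash
mkdir -p pics; ls; cat > h.py <<'E'
import numpy as np, cv2
from bench import *
def proj(cam,P):
    c=camera_params(cam); p=c["camera_from_world"]@np.append(P,1.); u=c["K"]@p[:3]; return u[:2]/u[2]
def ray(cam,uv,z):
    c=camera_params(cam); T=np.array(c["camera_from_world"]); K=np.array(c["K"])
    d=T[:3,:3].T@np.linalg.inv(K)@np.array([uv[0],uv[1],1.]); o=-T[:3,:3].T@T[:3,3]
    return o+d*(z-o[2])/d[2]
def snap(cam,name=None):
    im=read_camera(cam)
    if name: cv2.imwrite(f"pics/{name}.png",cv2.cvtColor(im,cv2.COLOR_RGB2BGR))
    return im
E
python3 - <<'E'
from h import *
for c in("top","side"):
    snap(c,c+"0"); p=camera_params(c); print(np.round(p["K"],1).tolist(),np.round(p["camera_from_world"],3).tolist())
    for n in ["case","ridge","lid","lid_grip","tray","bay1","bay3","bar1"]:
        for f in (tip_of,look_for)if n=="bar1" else (tip_of,):
            print(c,n,[(np.round(d["at"]).tolist(),round(d["confidence"],2)) for d in f(c,n)][:5])
E
```

```text
pics
[[487.8, 0.0, 284.3], [0.0, 487.8, 209.0], [0.0, 0.0, 1.0]] [[0.027, -0.999, 0.018, -0.03], [-0.982, -0.03, -0.187, 0.546], [0.187, -0.012, -0.982, 1.602], [0.0, 0.0, 0.0, 1.0]]
top case [([288.0, 211.0], 0.75), ([319.0, 214.0], 0.41), ([180.0, 206.0], 0.38)]
top ridge [([320.0, 214.0], 0.89)]
top lid [([308.0, 215.0], 0.71)]
top lid_grip [([305.0, 210.0], 0.87)]
top tray [([374.0, 248.0], 0.59), ([324.0, 269.0], 0.15)]
top bay1 [([305.0, 214.0], 0.91), ([288.0, 212.0], 0.69), ([324.0, 269.0], 0.69), ([302.0, 225.0], 0.59)]
top bay3 [([305.0, 214.0], 0.91), ([288.0, 212.0], 0.69), ([324.0, 269.0], 0.69), ([302.0, 225.0], 0.59)]
top bar1 [([182.0, 202.0], 0.75), ([379.0, 171.0], 0.69), ([181.0, 243.0], 0.61), ([375.0, 209.0], 0.53), ([206.0, 221.0], 0.51)]
top bar1 [([212.0, 222.0], 0.73), ([184.0, 243.0], 0.61), ([181.0, 201.0], 0.6), ([176.0, 166.0], 0.58), ([382.0, 175.0], 0.44)]
[[480.4, 0.0, 285.5], [0.0, 480.4, 210.5], [0.0, 0.0, 1.0]] [[-0.996, 0.091, -0.012, 0.541], [0.066, 0.615, -0.786, 0.013], [-0.065, -0.783, -0.618, 1.368], [0.0, 0.0, 0.0, 1.0]]
side case [([282.0, 220.0], 0.67), ([266.0, 159.0], 0.34)]
side ridge [([281.0, 188.0], 0.71), ([268.0, 162.0], 0.4), ([291.0, 322.0], 0.3)]
side lid [([281.0, 194.0], 0.76)]
side lid_grip [([280.0, 191.0], 0.61)]
side tray [([314.0, 160.0], 0.9)]
side bay1 []
side bay3 []
side bar1 [([350.0, 320.0], 0.88), ([289.0, 320.0], 0.73), ([231.0, 156.0], 0.7), ([230.0, 346.0], 0.62), ([311.0, 291.0], 0.57)]
side bar1 [([231.0, 343.0], 0.96), ([310.0, 288.0], 0.74), ([352.0, 317.0], 0.63), ([286.0, 323.0], 0.56), ([232.0, 158.0], 0.55)]
```

```bash
python3 - <<'E'
import cv2
for n,(a,b,c,d) in {"top":(90,320,120,430),"side":(100,400,140,440)}.items():
    im=cv2.imread(f"pics/{n}0.png")[a:b,c:d]
    im=cv2.resize(im,None,fx=2.5 if n=="top" else 2,fy=2.5 if n=="top" else 2,interpolation=cv2.INTER_CUBIC); cv2.imwrite(f"pics/{n}0c.png",im);print(im.shape)
E
```

```text
(575, 775, 3)
(600, 600, 3)
```

View pics/top0c.png

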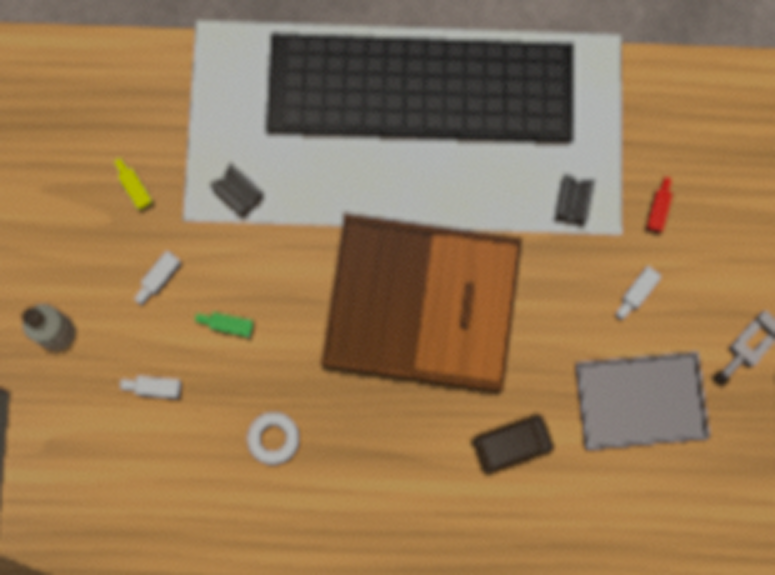

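View pics/side0c.png

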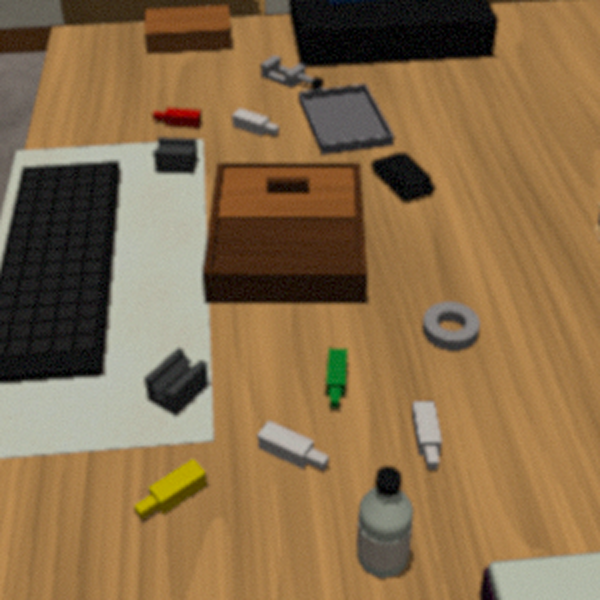

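The top crop shows the shut case at about (420,300), with the lid on its right. Three silver bars sit at about (158,278), (150,387) and (638,292), and the tray is at (642,400). The side crop agrees. Next I'll fit poses from silhouettes.

```bash
cat >> h.py <<'E'
from scipy.optimize import minimize
from scipy.spatial.transform import Rotation as R
BAR=[(-.04,.018,-.012,.012,0,.024),(.018,.04,-.006,.006,.006,.018)]
CASE=[(-.106,.106,-.124,.124,0,.052)]; TRAY=[(-.06,.06,-.085,.085,0,.02)]; BLK=[(-.029,.029,-.012,.012,0,.024)]
def render(cam,boxes,p,z0=0,S=4):
    m=np.zeros((420*S,560*S),np.uint8); c,s=np.cos(p[2]),np.sin(p[2])
    for b in boxes:
        P=[proj(cam,[p[0]+c*x-s*y,p[1]+s*x+c*y,z+z0]) for x in b[:2] for y in b[2:4] for z in b[4:]]
        cv2.fillConvexPoly(m,cv2.convexHull(np.round((np.array(P)+.5)*S*16).astype(np.int32)),255,cv2.LINE_8,4)
    return cv2.resize(m,(560,420),interpolation=cv2.INTER_AREA)/255.
def fit(masks,boxes,p0,z0=0,sc=(.01,.01,.15)):
    def cost(p):
        t=0
        for cam,m in masks.items():
            r=render(cam,boxes,p,z0); t+=1-np.minimum(r,m).sum()/np.maximum(r,m).sum()
        return t/len(masks)
    best=None
    for k in range(2):
        p0=np.array(p0,float); sx=np.vstack([p0]+[p0+np.eye(3)[i]*sc[i]*(1-2*k) for i in range(3)])
        r=minimize(cost,p0,method="Nelder-Mead",options=dict(initial_simplex=sx,xatol=2e-4,fatol=1e-4,maxiter=120))
        p0=r.x
    return r.x,r.fun
def softgrey(im,lo=135,s=45):
    """silver/grey pixels"""
    h=cv2.cvtColor(im,cv2.COLOR_RGB2HSV); return ((h[...,1]<s+25)&(h[...,2]>lo)).astype(float)
def near(mask,cam,p,rad):
    out=np.zeros(mask.shape,np.uint8); u=proj(cam,[p[0],p[1],.012]); cv2.circle(out,tuple(int(v) for v in np.round(u)),rad,1,-1)
    return mask*out
def grab(im,cam,boxes,p):
    r=render(cam,boxes,p); k=np.ones((3,3),np.uint8); n=7
    b=(r>.5).astype(np.uint8); g=np.full(b.shape,cv2.GC_BGD,np.uint8)
    g[cv2.dilate(b,k,iterations=n)>0]=cv2.GC_PR_BGD; g[b>0]=cv2.GC_PR_FGD; g[cv2.erode(b,k,iterations=n)>0]=cv2.GC_FGD
    y,x=np.where(cv2.dilate(b,k,iterations=20)>0); sl=np.s_[y.min():y.max(),x.min():x.max()]
    gg=g[sl].copy(); cv2.grabCut(np.ascontiguousarray(im[sl]),gg,None,np.zeros((1,65)),np.zeros((1,65)),4,cv2.GC_INIT_WITH_MASK)
    o=np.zeros(b.shape); o[sl]=(gg==1)|(gg==3); return o
E
cat > f1.py <<'E'
from h import *
I={c:cv2.cvtColor(cv2.imread(f"pics/{c}0.png"),cv2.COLOR_BGR2RGB) for c in("top","side")}
full=lambda u:(u[0]/2.5+120,u[1]/2.5+90)
p=ray("top",full((422,300)),.05)[:2]; p=[*p,-.13]
for k in range(2):
    M={c:grab(I[c],c,CASE,p) for c in I}; p,e=fit(M,CASE,p)
    print("case",np.round(p,4),e)
for c in I: print("  only",c,[np.round(v,4) for v in fit({c:M[c]},CASE,p)])
ov=[]
for c in I:
    im=I[c].copy(); r=(render(c,CASE,p)>.5).astype(np.uint8)
    cv2.drawContours(im,cv2.findContours(r,0,2)[0],-1,(0,255,0),1)
    cv2.drawContours(im,cv2.findContours(M[c].astype(np.uint8),0,2)[0],-1,(255,0,255),1); ov.append(im)
def dirn(a,b): 
    A=ray("top",full(a),.012);B=ray("top",full(b),.012); return [*A[:2],np.arctan2(*(B-A)[1::-1])]
for nm,a,b in (("A",(158,278),(140,298)),("B",(150,387),(122,384)),("C",(638,292),(620,317))):
    q=dirn(a,b); Mb={c:near(softgrey(I[c]),c,q,19) for c in I}
    print(nm,np.round(q,3),[m.sum() for m in Mb.values()]); q,e=fit(Mb,BAR,q); print("  ",np.round(q,4),round(e,3))
    for c in I:
        print("  only",c,[np.round(v,4) for v in fit({c:Mb[c]},BAR,q)])
        i=ov[list(I).index(c)]; r=(render(c,BAR,q)>.5).astype(np.uint8); cv2.drawContours(i,cv2.findContours(r,0,2)[0],-1,(0,0,255),1)
q=[*ray("top",full((642,402)),.01)[:2],.07]; Mt={c:grab(I[c],c,TRAY,q) for c in I}; print("tray",*[np.round(v,4) for v in fit(Mt,TRAY,q)])
o=np.hstack([ov[0][90:320,120:430],ov[1][100:330,150:420]]); cv2.imwrite("pics/ov.png",cv2.cvtColor(cv2.resize(o,(800,int(800*o.shape[0]/o.shape[1]))),cv2.COLOR_RGB2BGR))
E
time python3 f1.py
```

```text
case [ 0.5453 -0.0298 -0.1046] 0.023469966052587443Traceback (most recent call last):
  File "f1.py", line 6, in <module>
    M={c:grab(I[c],c,CASE,p) for c in I}; p,e=fit(M,CASE,p)
                                              ~~~^^^^^^^^^^
  File "h.py", line 32, in fit
    r=minimize(cost,p0,method="Nelder-Mead",options=dict(initial_simplex=sx,xatol=2e-4,fatol=1e-4,maxiter=120))
    res = _minimize_neldermead(fun, x0, args, callback, bounds=bounds,
                               **options)
    fxr = func(xr)
    fx = function(np.copy(x), *(wrapper_args + args))
  File "h.py", line 27, in cost
    r=render(cam,boxes,p,z0); t+=1-np.minimum(r,m).sum()/np.maximum(r,m).sum()
  File "h.py", line 20, in render
    P=[proj(cam,[p[0]+c*x-s*y,p[1]+s*x+c*y,z+z0]) for x in b[:2] for y in b[2:4] for z in b[4:]]
       ~~~~^^^^^^^^^^^^^^^^^^^^^^^^^^^^^^^^^^^^^^
  File "h.py", line 4, in proj
    c=camera_params(cam); p=c["camera_from_world"]@np.append(P,1.); u=c["K"]@p[:3]; return u[:2]/u[2]
ValueError: time passes only in moves, steps and waits

real	0m11.859s
user	0m7.984s
sys	0m4.172s
```

```bash
sed -i 's/^from bench import \*/from bench import *\nimport bench, functools\ncamera_params=functools.lru_cache(lambda c:bench.camera_params(c))/' h.py; time python3 f1.py
```

```text
case [ 0.5453 -0.0298 -0.1046] 0.023469966052587443
case [ 0.5453 -0.0298 -0.1046] 0.022571678234111714
  only top [array([ 0.5442, -0.0289, -0.1094]), np.float64(0.0159)]
  only side [array([ 0.5472, -0.0301, -0.1047]), np.float64(0.0182)]
A [0.571 0.337 2.472] [np.float64(134.0), np.float64(278.0)]
   [0.5722 0.3399 2.5153] 0.37
  only top [array([0.5725, 0.3412, 2.5026]), np.float64(0.2564)]
  only side [array([0.57  , 0.3305, 2.4184]), np.float64(0.4276)]
B [0.419 0.337 1.493] [np.float64(153.0), np.float64(261.0)]
   [0.4218 0.3383 1.5152] 0.246
  only top [array([0.4221, 0.3416, 1.5262]), np.float64(0.1247)]
  only side [array([0.4195, 0.3271, 1.4675]), np.float64(0.3047)]
C [ 0.572 -0.332  2.53 ] [np.float64(144.0), np.float64(81.0)]
   [ 0.5717 -0.3287  2.4943] 0.386
  only top [array([ 0.5717, -0.3283,  2.4979]), np.float64(0.1425)]
  only side [array([ 0.5713, -0.3506,  2.2615]), np.float64(0.5956)]
tray [ 0.4233 -0.334   0.117 ] 0.062
real	0m14.640s
user	0m27.888s
sys	0m13.108s
```

View pics/ov.png

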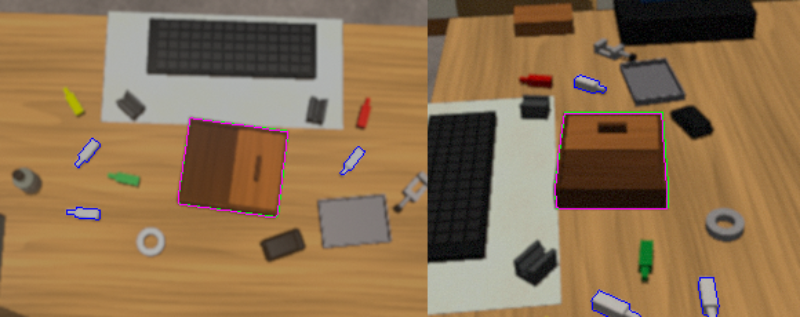

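```bash
cat >> h.py <<'E'
CP=np.array([.5455,-.0296,-.106])
def case(x,y,z=0,P=CP):
    c,s=np.cos(P[2]),np.sin(P[2]); return np.array([P[0]+c*x-s*y,P[1]+s*x+c*y,z])
def down(phi):
    y=np.array([np.cos(phi),np.sin(phi),0]); z=np.array([0,0,-1.]); return R.from_matrix(np.c_[np.cross(y,z),y,z]).as_quat()
def best(pos,phi):
    """of the two equal grasps take the one nearest in joint 7 (and inside range)"""
    q0=np.array(read_qpos()); o=[]
    for f in(phi,phi+np.pi):
        q=inverse_kinematics(list(pos),list(down(f)))
        if q is not None: o.append((np.abs(np.array(q)-q0).max(),f))
    return min(o)[1]
def st(tag=""):
    print(tag,"t%.1f"%read_time_s(),"p",np.round(read_eef_pos(),4),"F",np.round(read_ft_force(),1),"gap %.4f"%read_finger_gap(),"gf %.0f"%read_grasp_force())
def go(pos,phi): move_ptp(list(pos),list(down(phi)))
def lin(pos,phi=None,speed=.15): movel(list(pos),None if phi is None else list(down(phi)),speed)
E
python3 - <<'E'
from h import *
phi=CP[2]+np.pi/2; a=case(0,-.0605,.13); phi=best(a,phi)
move_gripper(.04,60); go(a,phi); st("above")
a[2]=.071; lin(a,speed=.1); st("down")
move_gripper(0); st("pinch")
for y in(-.03,.02,.057):
    lin(case(0,y,.071),speed=.08); st(y)
snap("top","lid"); snap("side")
for c in("top","side"):
  print([(np.round(d["at"]).tolist(),round(d["confidence"],2)) for d in tip_of(c,"lid_grip")], proj(c,case(0,.057,.062)))
E
```

```text
above t4.2 p [ 0.5396 -0.0883  0.1299] F [ 0.6 -1.1 -0.2] gap 0.0400 gf 0
down t5.0 p [ 0.5393 -0.0901  0.0711] F [-0.6 -0.4 -0.2] gap 0.0401 gf 0
pinch t5.4 p [ 0.5393 -0.0897  0.0712] F [ 0.4  0.1 -1. ] gap -0.0003 gf 0
-0.03 t6.0 p [ 0.5424 -0.0586  0.0709] F [-0.5 -1.   0.5] gap 0.0001 gf 0
0.02 t6.8 p [ 0.5475 -0.01    0.071 ] F [-0.2 -0.2 -0.1] gap -0.0003 gf 0
0.057 t7.4 p [0.5515 0.0275 0.0709] F [ 0.5  0.1 -0.4] gap 0.0004 gf 0
[([304.0, 210.0], 0.87), ([376.0, 209.0], 0.33)] [272.06651394 206.73698707]
[] [283.10010938 216.90784184]
```

```bash
python3 - <<'E'
from h import *
print(proj("top",case(0,-.0605,.062)),proj("side",case(0,-.0605,.062)))
for c,u in(("top",(306,211)),("side",(283,192))):print(ray(c,u,.062),case(0,-.0605,.062))
import cv2
im=cv2.imread("pics/lid.png")[90:320,120:430]; cv2.imwrite("pics/lidc.png",cv2.resize(im,None,fx=2.5,fy=2.5,interpolation=2))
E
```

```text
[306.62659908 211.40288519] [283.86497438 190.89235331]
[ 0.54041472 -0.0876225   0.062     ] [ 0.539099   -0.08976043  0.062     ]
[ 0.54200952 -0.08469435  0.062     ] [ 0.539099   -0.08976043  0.062     ]
```

View pics/lidc.png

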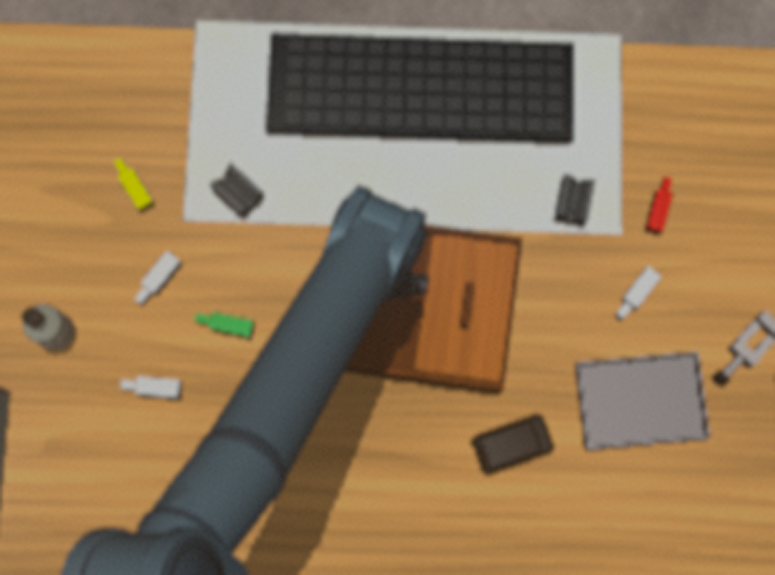

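The lid has not moved; its handle is still at (467,305). The fingers missed it, so I'm checking the tool pose and the side view.

```bash
python3 - <<'E'
from h import *
print(np.round(R.from_quat(read_tcp_rot()).as_matrix(),3), read_eef_pos(), np.round(read_qpos(),3))
im=snap("side"); p=proj("side",read_eef_pos()); print(p)
o=cv2.resize(im[100:300,180:400],None,fx=2.7,fy=2.7,interpolation=2); q=(p-[180,100])*2.7
cv2.circle(o,tuple(int(v) for v in q),4,(255,0,0),1); cv2.imwrite("pics/s1.png",o[...,::-1])
E
```

```text
[[ 0.994 -0.107  0.   ]
 [-0.107 -0.994 -0.   ]
 [ 0.     0.    -1.   ]] [0.55139243 0.02627203 0.07105464] [-0.869  0.575  0.927  1.985 -0.598  0.881 -1.296]
[283.07215939 214.06725457]
```

View pics/s1.png

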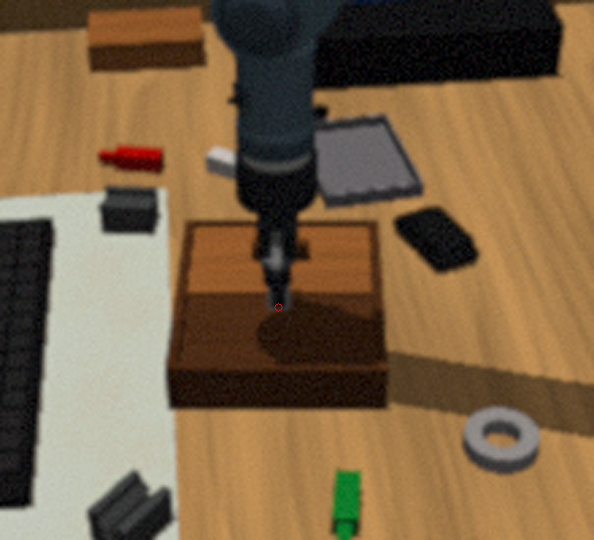

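The tip shows right at the TCP, at (278,307), which is above the handle's top edge. I'll retry, descending until the fingers touch the lid.

```bash
python3 - <<'E'
from h import *
f=R.from_quat(read_tcp_rot()).as_matrix()[:,1]; phi=np.arctan2(f[1],f[0])
lin(case(0,.05,.12)); move_gripper(.04,60); lin(case(0,-.0595,.12)); lin(case(0,-.0595,.07),speed=.1); st()
for z in np.arange(.068,.0485,-.002):
    lin(case(0,-.0595,z),speed=.03); F=read_ft_force()[2]; print(round(z,3),round(F,1),end=" ")
    if F>5: break
z=read_eef_pos()[2]+.003; lin(case(0,-.0595,z),speed=.03); st("touch")
move_gripper(0); st("pinch")
E
```

```text
t10.1 p [ 0.5392 -0.089   0.0698] F [ 0.1  0.1 -0.2] gap 0.0402 gf 0
0.068 0.6 0.066 -0.0 0.064 -0.6 0.062 -0.0 0.06 -1.0 0.058 -0.5 0.056 0.5 0.054 0.3 0.052 -0.9 0.05 -0.2 touch t12.8 p [ 0.5395 -0.0888  0.0532] F [-0.8 -0.1 -0.5] gap 0.0401 gf 0
pinch t13.2 p [ 0.5394 -0.0888  0.0531] F [-0.2  0.6  2.1] gap 0.0103 gf 61
```

```bash
python3 - <<'E'
from h import *
z=.0532; move_gripper(0,90); st()
for y in(-.04,0,.04,.0575):
    lin(case(0,y,z),speed=.06); st(y)
snap("top","lid2"); print([(np.round(d["at"]).tolist(),round(d["confidence"],2)) for d in tip_of("top","lid_grip")],proj("top",case(0,.057,.062)))
E
```

```text
t13.4 p [ 0.5396 -0.0889  0.0532] F [-1.4  0.7  3.4] gap 0.0094 gf 90
-0.04 t13.9 p [ 0.5417 -0.0684  0.0532] F [0.5 1.  3.1] gap 0.0089 gf 90
0 t14.7 p [ 0.5458 -0.0282  0.0532] F [0.3 1.6 3.5] gap 0.0094 gf 90
0.04 t15.5 p [0.55   0.0116 0.0532] F [-0.   1.3  3.3] gap 0.0095 gf 91
0.0575 t16.0 p [0.5519 0.0292 0.0532] F [0.3 1.  3.5] gap 0.0089 gf 91
[([269.0, 206.0], 0.97), ([306.0, 212.0], 0.37)] [272.06651394 206.73698707]
```

```bash
python3 - <<'E'
from h import *
move_gripper(.04,60); lin(case(0,.0575,.15)); 
f=R.from_quat(read_tcp_rot()).as_matrix()[:,1]; go([.35,-.25,.3],np.arctan2(f[1],f[0])); st()
for c in("top","side"): snap(c,c+"2")
a=cv2.imread("pics/top2.png")[160:260,220:340]; b=cv2.imread("pics/side2.png")[150:260,230:340]
cv2.imwrite("pics/open.png",np.hstack([cv2.resize(a,(420,350),interpolation=2),cv2.resize(b,(350,350),interpolation=2)]))
for n in("block1","bar1"):
  for c in("top","side"):
    snap(c); print(c,n,[(np.round(d["at"]).tolist(),round(d["confidence"],2)) for d in look_for(c,n)])
E
```

```text
t18.7 p [ 0.3505 -0.2488  0.2995] F [ 0.  -0.   1.1] gap 0.0402 gf 0
top block1 []
side block1 [([302.0, 203.0], 0.63), ([334.0, 362.0], 0.63)]
top bar1 [([184.0, 203.0], 0.72), ([182.0, 244.0], 0.69), ([276.0, 208.0], 0.5), ([382.0, 176.0], 0.49), ([178.0, 165.0], 0.48), ([208.0, 224.0], 0.47)]
side bar1 [([312.0, 289.0], 0.76), ([350.0, 314.0], 0.73), ([262.0, 160.0], 0.69), ([232.0, 156.0], 0.69), ([286.0, 324.0], 0.64), ([228.0, 346.0], 0.56)]
```

View pics/open.png

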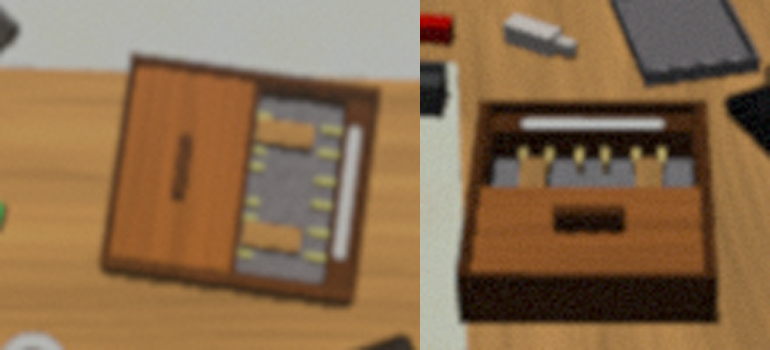

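The lid is open. Blocks sit in bay1 (lower) and bay3 (upper), the middle bay is empty, and the yellow cheeks and posts are visible. I'll refine the case pose from the cheeks and the bar poses with grabCut.

```bash
cat >> h.py <<'E'
def grabbar(im,cam,p):
    b=(render(cam,BAR,p)>.4).astype(np.uint8); k=np.ones((3,3),np.uint8)
    g=np.full(b.shape,cv2.GC_BGD,np.uint8); g[cv2.dilate(b,k,iterations=5)>0]=cv2.GC_PR_BGD; g[b>0]=cv2.GC_PR_FGD; g[cv2.erode(b,k,iterations=2)>0]=cv2.GC_FGD
    y,x=np.where(cv2.dilate(b,k,iterations=12)>0); sl=np.s_[y.min():y.max(),x.min():x.max()]
    gg=g[sl].copy(); cv2.grabCut(np.ascontiguousarray(im[sl]),gg,None,np.zeros((1,65)),np.zeros((1,65)),4,cv2.GC_INIT_WITH_MASK)
    o=np.zeros(b.shape); o[sl]=(gg==1)|(gg==3); return o
def fitbar(I,p):
    for k in range(2):
        M={c:grabbar(I[c],c,p) for c in I}; p,e=fit(M,BAR,p,sc=(.006,.006,.15))
    return p,e,M
E
python3 - <<'E'
from h import *
I={c:cv2.cvtColor(cv2.imread(f"pics/{c}2.png"),cv2.COLOR_BGR2RGB) for c in("top","side")}
h=cv2.cvtColor(I["top"],cv2.COLOR_RGB2HSV)
f=I["top"].astype(float); w=np.clip(np.minimum(f[...,0],f[...,1])-f[...,2]-25,0,None)*(np.abs(f[...,0]-f[...,1])<45)
w[:,:290]=0; w[:,322:]=0; w[:185]=0; w[240:]=0
n,l,s,c=cv2.connectedComponentsWithStats((w>12).astype(np.uint8))
for i in range(1,n):
    if s[i,4]<4: continue
    m=(l==i)*w; y,x=np.indices(m.shape); u=((m*x).sum()/m.sum(),(m*y).sum()/m.sum())
    d=ray("top",u,.018)-case(0,0); cc,ss=np.cos(CP[2]),np.sin(CP[2]); print(np.round(u,1),s[i,4],np.round([1e3*(cc*d[0]+ss*d[1]),1e3*(-ss*d[0]+cc*d[1])],1))
for nm,p in (("A",[.5722,.34,2.515]),("B",[.4218,.339,1.52]),("C",[.5717,-.3287,2.495])):
    q,e,M=fitbar(I,p); print(nm,np.round(q,4),round(e,3))
    for k in M: print("   ",k,*[np.round(v,4) for v in fit({k:M[k]},BAR,q)])
E
```

```text
[300.2 197.2] 101 [ 55.2 -33.8]
[314.7 196.9] 8 [ 63.3 -83.6]
[293.5 202.5] 4 [ 33.4 -13.1]
[313.5 203.5] 10 [ 39.3 -82.4]
[292.8 207.3] 5 [ 16.2 -13. ]
[312.7 211.5] 9 [ 10.9 -83.3]
[291.8 217.3] 5 [-19.2 -14. ]
[312.  218.4] 9 [-13.3 -83.8]
[296.5 226.9] 87 [-49.9 -34.3]
[311.2 226.4] 9 [-41.4 -84.2]
[290.2 232. ] 4 [-70.4 -15.2]
[310.  233.1] 10 [-65.1 -83.1]
A [0.5711 0.3399 2.4899] 0.085
    top [0.5711 0.3399 2.489 ] 0.0849
    side [0.5716 0.3392 2.4949] 0.076
B [0.4227 0.3387 1.5013] 0.15
    top [0.4224 0.3409 1.5357] 0.0963
    side [0.4225 0.3375 1.479 ] 0.1547
C [ 0.5716 -0.3288  2.4739] 0.134
    top [ 0.5696 -0.3278  2.4767] 0.1208
    side [ 0.573  -0.3292  2.432 ] 0.1144
```

```bash
cat >> h.py <<'E'
CP[:2]+=[-.0004,-.0003]
TR=np.array([.4233,-.334,.117])
def guarded(xy,z0,z1,step=.002,f=5,speed=.04):
    for z in np.arange(z0,z1-1e-6,-step):
        lin([xy[0],xy[1],z],speed=speed)
        if read_ft_force()[2]>f: return z,True
    return z,False
def pick(xy,phi,zend,op=.04,eff=60,zsafe=.16):
    a=np.array([xy[0],xy[1],zsafe]); phi=best(a,phi); move_gripper(op,eff); go(a,phi)
    lin([*xy,.045],speed=.2); z,c=guarded(xy,.034,zend); print("down",round(z,3),c)
    if c: lin([*xy,z+.002],speed=.04)
    move_gripper(0,eff); st("closed"); lin([*xy,zsafe],speed=.2); st("lifted"); return phi
E
cat > blk.py <<'E'
from h import *
import sys
bx,ty=float(sys.argv[1]),float(sys.argv[2])
phi=pick(case(bx,-.044)[:2],CP[2],.014)
assert read_finger_gap()>.015
t=case(0,ty+.0,0,TR); a=[t[0],t[1],.16]; ph=best(a,TR[2]); go(a,ph); st("over tray")
assert read_finger_gap()>.015
lin([*t[:2],.05],speed=.2); z,c=guarded(t,.036,.016); print("place",z,c); move_gripper(.04); lin([*t[:2],.16],speed=.25); st()
E
python3 blk.py -.052 -.035
```

```text
down 0.014 False
closed t24.5 p [ 0.4891 -0.0683  0.0143] F [-0.  -0.7  3.2] gap 0.0218 gf 60
lifted t25.4 p [ 0.4878 -0.0676  0.159 ] F [ 0.5  0.3 -0.3] gap 0.0222 gf 60
over tray t26.6 p [ 0.428  -0.3671  0.1591] F [1.1 0.3 0.1] gap 0.0224 gf 60
place 0.01599999999999998 False
 t31.3 p [ 0.427  -0.3677  0.1589] F [-0.4  0.7 -0.8] gap 0.0401 gf 0
```

```bash
python3 blk.py .052 .042 && python3 - <<'E'
from h import *
q=best([.45,0,.3],CP[2]); go([.40,-.1,.35],q)
I={c:snap(c,c+"3") for c in("top","side")}
a=cv2.imread("pics/top3.png")[150:280,150:430]; b=cv2.imread("pics/side3.png")[130:380,180:400]
cv2.imwrite("pics/v3.png",np.hstack([cv2.resize(a,(490,228),interpolation=2),cv2.resize(b,(228*220//250,228))]))
for nm,p in (("A",[.5711,.3399,2.49]),("B",[.4227,.3387,1.50]),("C",[.5716,-.3288,2.474])):
    q,e,M=fitbar(I,p); print(nm,np.round(q,4),round(e,3))
E
```

```text
down 0.014 False
closed t36.7 p [ 0.5925 -0.0793  0.0143] F [-0.7  0.2  1.8] gap 0.0224 gf 61
lifted t37.6 p [ 0.5911 -0.0786  0.1587] F [-1.1  0.5 -0.9] gap 0.0223 gf 61
over tray t38.7 p [ 0.4196 -0.2911  0.1596] F [-0.1 -0.1 -0.8] gap 0.0220 gf 61
place 0.01599999999999998 False
 t43.4 p [ 0.4179 -0.2913  0.1591] F [-0.1 -0.2  0.4] gap 0.0399 gf 0
A [0.5717 0.3398 2.4949] 0.085
B [0.4226 0.3393 1.4905] 0.145
C [ 0.5707 -0.328   2.482 ] 0.128
```

View pics/v3.png

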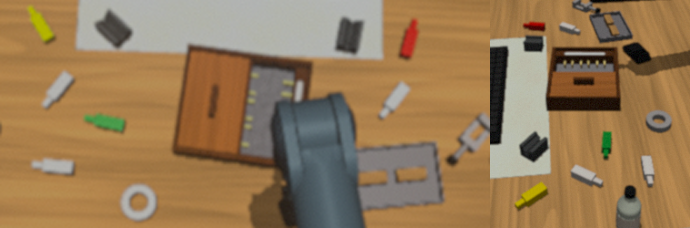

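Both blocks lie in the tray, at about (375,177) and (410,173). All three silver bars are unmoved. Next is bar C (395,100), going into bay3.

```bash
cat > bar.py <<'E'
from h import *
import sys
x,y,yaw,bx=map(float,sys.argv[1:5]); G=-.004; ZP=.011
g=np.array([x+G*np.cos(yaw),y+G*np.sin(yaw)]); d=(CP[2]-np.pi/2-yaw); t=case(bx,-.05-G)
o=[]
for f in(yaw+np.pi/2,yaw-np.pi/2):
    a=inverse_kinematics([*g,.16],list(down(f))); b=inverse_kinematics([*t[:2],.16],list(down(f+d)))
    print(f,None if a is None else np.round(a,2),None if b is None else np.round(b,2))
    if a is not None and b is not None: o.append((max(abs(a[6]),abs(b[6])),f))
f=min(o)[1]
move_gripper(.044,80); go([*g,.16],f)
lin([*g,.04],speed=.2); z,c=guarded(g,.03,ZP); print("down",z,c); move_gripper(0,80); st("closed")
lin([*g,.16],speed=.2); st("lifted"); assert read_finger_gap()>.015
go([*t[:2],.16],f+d); st("over bay"); assert read_finger_gap()>.015
for c in("top","side"): snap(c,f"bay_{c}_{int(bx*1e3)}")
lin([*t[:2],.05],speed=.15)
z,c=guarded(t,.042,ZP+.007,step=.002,f=6,speed=.03); st(f"place {z:.3f} {c}")
E
python3 bar.py .5711 -.3284 2.478 .052
```

```text
4.048796326794896 [-0.16  0.61  0.86  1.65 -0.5   1.11 -1.39] [-0.49  0.42  0.69  1.82 -0.31  1.02  0.22]
0.9072036732051036 [ 0.59  0.48 -0.17  1.61  0.09  1.06  1.3 ] [-0.75  0.58  1.08  1.83 -0.58  1.09 -2.7 ]
down 0.011999999999999983 False
closed t50.3 p [ 0.5744 -0.3311  0.0125] F [-0.4  1.2  3.1] gap 0.0216 gf 79
lifted t51.2 p [ 0.5734 -0.3298  0.1583] F [-0.4 -0.3 -1.5] gap 0.0207 gf 78
over bay t52.6 p [ 0.5913 -0.0825  0.1592] F [ 0.4  0.2 -1.4] gap 0.0215 gf 78
place 0.018 False t57.0 p [ 0.5926 -0.0812  0.0184] F [0.4 0.2 2. ] gap 0.0212 gf 79
```

```bash
cat > rel.py <<'E'
from h import *
move_gripper(.042); p=np.array(read_eef_pos()); lin([p[0],p[1],.16],speed=.25)
f=R.from_quat(read_tcp_rot()).as_matrix()[:,1]; go([.35,-.2,.35],np.arctan2(f[1],f[0])); st()
import sys
n=sys.argv[1]; I={c:snap(c,c+n) for c in("top","side")}
a=I["top"][165:255,220:340]; b=I["side"][150:250,225:345]
cv2.imwrite(f"pics/v{n}.png",np.hstack([cv2.resize(a,(400,300),interpolation=2),cv2.resize(b,(360,300),interpolation=2)])[...,::-1])
for nm,p in (("A",[.5714,.3399,2.492]),("B",[.4226,.339,1.497])):
    q,e,M=fitbar(I,p); print(nm,np.round(q,4),round(e,3))
E
python3 rel.py 4
```

```text
t59.3 p [ 0.3504 -0.1991  0.3491] F [-0.2  0.3 -0.2] gap 0.0420 gf 0
A [0.5667 0.3572 2.2732] 0.392
B [0.4225 0.3397 1.5118] 0.145
```

View pics/v4.png

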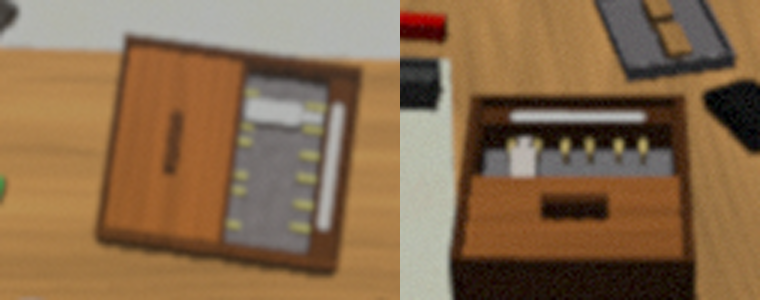

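Bar C is seated in bay3, its neck between the cheeks at (312,115). Bar A has been knocked, so I'm looking for it while B goes in.

```bash
python3 - <<'E'
from h import *
a=cv2.imread("pics/top4.png")[150:265,150:250]; b=cv2.imread("pics/side4.png")[250:370,190:360]
cv2.imwrite("pics/A.png",np.hstack([cv2.resize(a,(400,460),interpolation=2),cv2.resize(b,(400,460),interpolation=2)]))
E
python3 bar.py .4226 .339 1.503 0
```

```text
3.0737963267948967 [ 0.24  0.57 -1.24  1.89  0.6   1.13  1.85] [-0.36  0.28  0.49  1.93 -0.16  0.97  0.1 ]
-0.06779632679489667 [-0.55  0.26 -0.23  1.92  0.07  0.97 -0.87] [ 1.05  0.58 -1.24  1.87  0.61  1.14  2.62]
down 0.011999999999999983 False
closed t65.4 p [0.4223 0.3352 0.0124] F [ 0.1 -0.7  4.7] gap 0.0209 gf 79
lifted t66.3 p [0.4218 0.3338 0.1586] F [ 0.9 -0.2 -1.5] gap 0.0210 gf 78
over bay t67.8 p [ 0.5396 -0.0737  0.1588] F [-0.3  0.5 -1.8] gap 0.0212 gf 78
place 0.018 False t72.2 p [ 0.5408 -0.0757  0.0184] F [-0.7  0.1  1.3] gap 0.0215 gf 79
```

View pics/A.png

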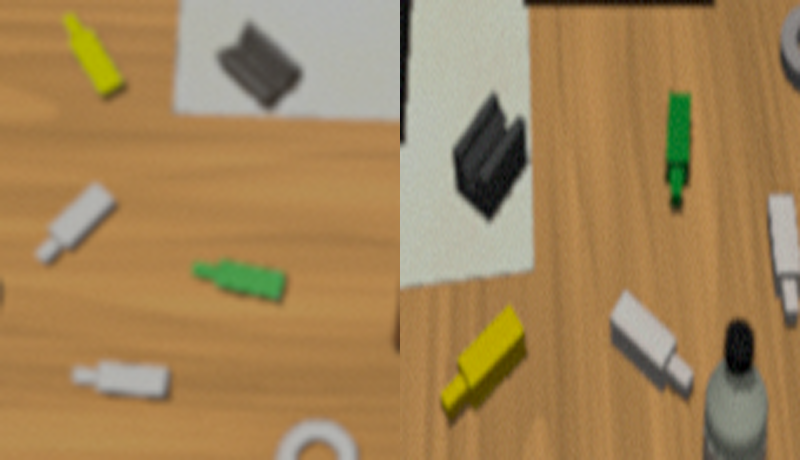

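Bar A now lies at about (77,222) in the top crop, with its neck pointing down-left. I'm releasing B and refitting A.

```bash
python3 - <<'E'
s=open('rel.py').read().split('for nm')[0]+'''
A=ray("top",(150+77/4,150+222/4),.012);a=ray("top",(150+90/4,150+205/4),.012);b=ray("top",(150+45/4,150+250/4),.012)
q,e,M=fitbar(I,[*A[:2],np.arctan2(b[1]-a[1],b[0]-a[0])]); print("A",np.round(q,4),round(e,3))
for k in M: print("   ",k,*[np.round(v,4) for v in fit({k:M[k]},BAR,q)])
'''
open('rel2.py','w').write(s)
E
python3 rel2.py 5
```

```text
t74.4 p [ 0.3503 -0.1989  0.3489] F [0.1 1.  0.1] gap 0.0422 gf 0
A [0.5527 0.3877 2.4171] 0.096
    top [0.5527 0.3885 2.4353] 0.0812
    side [0.5533 0.3866 2.3953] 0.0898
```

View pics/v5.png

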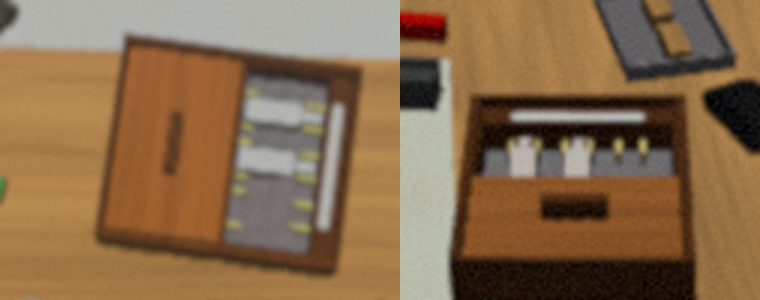

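B is seated in bay2. Before gripping A, I'm checking how close the bottle is.

```bash
python3 - <<'E'
from h import *
for c in("top","side"):
    snap(c); r=tip_of(c,"cleaner")[:2]; print(c,[(np.round(d["at"]),round(d["confidence"],2),np.round(ray(c,d["at"],0),3)) for d in r])
# bottle top-cap from two-view: rays at z=.13
print(ray("top",(120+35/2.5,90+317/2.5),.13), ray("side",(190+739/400*170/1,250+330/460*120),.13))
E
```

```text
top [(array([145., 224.]), 0.75, array([0.489, 0.466, 0.   ]))]
side [(array([229., 298.]), 0.44, array([0.7  , 0.242, 0.   ])), (array([300., 205.]), 0.33, array([ 0.491, -0.101, -0.   ]))]
[0.49193893 0.46655096 0.13      ] [0.18431727 0.50086937 0.13      ]
```

```bash
sed -i 's/G=-.004/G=-.008/' bar.py; python3 bar.py .5528 .3876 2.418 -.052 && python3 rel2.py 6 | head -1
```

```text
3.9887963267948967 [-1.48  0.98  1.37  1.62 -0.98  1.37 -2.27] [-0.49  0.18  0.59  2.05 -0.12  0.94  0.06]
0.8472036732051036 [-0.73  0.49  0.09  1.59 -0.05  1.06  0.22] [ 1.11  0.43 -1.23  1.99  0.47  1.05  2.7 ]
down 0.011999999999999983 False
closed t81.0 p [0.5589 0.3823 0.0124] F [-0.9 -0.2  2.4] gap 0.0212 gf 79
lifted t81.9 p [0.5577 0.3823 0.1583] F [ 0.5  0.7 -3.2] gap 0.0211 gf 79
over bay t84.1 p [ 0.4891 -0.0658  0.1599] F [-0.4  0.6 -1.4] gap 0.0210 gf 79
place 0.018 False t88.5 p [ 0.4894 -0.0663  0.0183] F [-0.9  0.4  1.8] gap 0.0216 gf 79
 t90.6 p [ 0.3497 -0.1987  0.3482] F [ 0.3 -0.3  0.1] gap 0.0419 gf 0
```

View pics/v6.png

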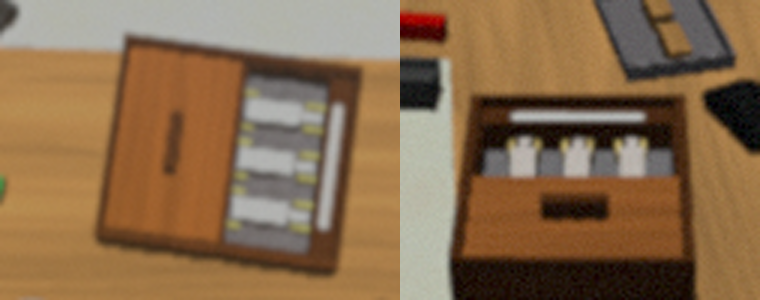

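All three bars are seated, necks between the cheeks. Closing the lid now.

```bash
cat > close.py <<'E'
from h import *
a=case(0,.0575,.12); phi=best(a,CP[2]+np.pi/2); move_gripper(.04,90); go(a,phi)
z,c=guarded(a,.075,.053,step=.011,speed=.06); print(z,c); move_gripper(0); st("pinch")
u=case(0,1)-case(0,0)
for y in(.03,0,-.03,-.045): lin(case(0,y,.0532),speed=.06); st(y)
for y in np.arange(-.047,-.068,-.0015):
    lin(case(0,y,.0532),speed=.03); F=np.dot(read_ft_force(),u); print(round(y,4),round(F,1),"%.4f"%read_finger_gap())
    if y<-.058 and F>18: break
st("end")
E
python3 close.py
```

```text
0.053000000000000005 False
pinch t94.2 p [0.5516 0.0273 0.0535] F [-0.3  0.1  3.1] gap 0.0091 gf 90
0.03 t94.9 p [ 0.5482 -0.0022  0.0535] F [-0.3 -1.8  5.2] gap 0.0090 gf 90
0 t95.5 p [ 0.5453 -0.0308  0.0535] F [-0.7 -0.6  5.8] gap 0.0093 gf 90
-0.03 t96.2 p [ 0.5421 -0.0606  0.0535] F [-0.8 -0.9  5.8] gap 0.0094 gf 90
-0.045 t96.6 p [ 0.5415 -0.0721  0.054 ] F [-0.4  4.  10.6] gap 0.0088 gf 91
-0.047 5.5 0.0100
-0.0485 3.6 0.0091
-0.05 2.3 0.0091
-0.0515 3.6 0.0092
-0.053 1.4 0.0092
-0.0545 -1.2 0.0089
-0.056 -2.4 0.0093
-0.0575 0.1 0.0092
-0.059 1.3 0.0095
-0.0605 1.7 0.0092
-0.062 2.4 0.0092
-0.0635 3.5 0.0097
-0.065 5.7 0.0091
-0.0665 8.0 0.0091
-0.068 9.3 0.0088
end t100.3 p [ 0.5392 -0.0902  0.0535] F [0.2 9.3 9.1] gap 0.0088 gf 91
```

```bash
python3 - <<'E'
from h import *
lin(case(0,-.0625,.0532),speed=.03); st(); move_gripper(.04); st(); p=read_eef_pos(); lin([p[0],p[1],.16],speed=.15)
f=R.from_quat(read_tcp_rot()).as_matrix()[:,1]; go([.35,-.15,.35],np.arctan2(f[1],f[0]))
I={c:snap(c,c+"7") for c in("top","side")}
a=I["top"][165:255,220:340]; b=I["side"][130:250,225:345]
cv2.imwrite("pics/v7.png",np.hstack([cv2.resize(a,(400,300),interpolation=2),cv2.resize(b,(300,300),interpolation=2)])[...,::-1])
snap("top");print([(np.round(d["at"],1),round(d["confidence"],2)) for d in tip_of("top","lid_grip")])
I0=cv2.imread("pics/top0.png").astype(float);I7=cv2.imread("pics/top7.png").astype(float)
# sub-pixel shift of the handle against the first (shut) picture
s=np.s_[195:228,293:322]; print(cv2.phaseCorrelate(I0[s].mean(2),I7[s].mean(2),cv2.createHanningWindow((29,33),cv2.CV_64F)))
E
```

```text
t100.6 p [ 0.5392 -0.0898  0.0534] F [0.4 3.1 7.2] gap 0.0093 gf 90
 t101.0 p [ 0.5375 -0.0921  0.0526] F [-0.1 -0.7  0.3] gap 0.0401 gf 0
[(array([306.4, 212. ]), 0.69)]
((-0.0031892092133603, 0.2638920881139377), 1.1064623263672366)
```

View pics/v7.png

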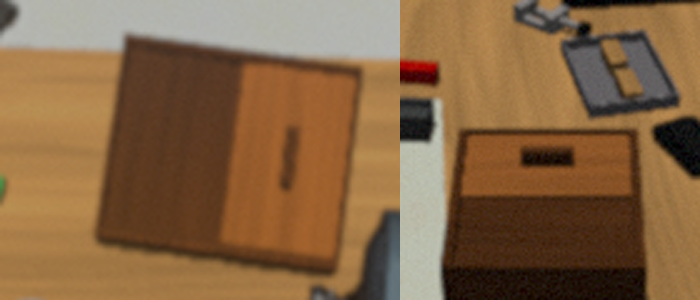

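The lid is fully shut: its handle matches the first picture to within 0.3 px. The blocks are in the tray and the arm is clear, so I'm handing in.

```bash
python3 -c "
from bench import *
print(read_time_s(), sign_off())"
```

```text
the job is handed in; nothing more can be done
103.1583 None
```

I handed the job in at 103 s: both packing blocks are in the tray, all three bars are seated in bays of their own and the lid is shut against its stop, all confirmed on camera, but the sign-off call returned no verdict.

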